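# Put the humidifier tank on its keyed base and switch it on

## Task

Put the humidifier's tank on its base, turned so that the notch in its skirt drops over the key and the tank sits fully home, upright, and let go of it. Then lift the cover of the splash-proof switch box, press the rocker on, and lower the cover again until it is fully shut. Leave the tank seated and the other things on the table where they are.

Things in the scene. Friction and masses are not known exactly. Their poses are not given: they have to be found in the camera images.
- mat: Fixed round cork mat, 170 mm across, 8 mm thick, flat on the table; origin at the centre of its underside, z up. The grey round base unit of the humidifier, 136 mm across, stands fixed in its centre. The base is turned on the mat by an amount that is not reported: its key points along the mat's +x (roughly away from the robot) give or take 0.55 rad, and has to be seen or felt for.
- base_shoulder (a point): Centre of the base's flat round shoulder, 63 mm above the table; axes as the mat's, not the base's. The key is a block on the shoulder against the boss: 14 mm wide, from 46 to 63 mm out from the axis, flat top 12 mm above the shoulder. The skirt of a level tank with its notch beside the key stands on the key, 12 mm high; turned under a light press of 5 N it slides along the key.
- boss_top (a point): Centre of the top of the base's round boss, which stands up 14 mm in the middle of the shoulder, 95 mm across with a 3 mm chamfer; 77 mm above the table; axes as the mat's. When a tank, turned under a light press, brings its notch over the key, the press vanishes and it can go down the last 12 mm onto the shoulder.
- tank: Loose white humidifier tank, empty, 0.3 to 0.65 kg, standing on the table; round, 117 mm across, domed top 116 mm high. Origin at the centre of its underside, z up. Its skirt below, 18 mm deep, 100 mm inside and 114 mm outside diameter, goes round the base's boss and stands on the shoulder. Fully home: origin on the mat's axis, 63 mm above the table, notch over the key (3 mm play each side).
- tank_notch (a point): Middle of the lower edge of the skirt's only notch, on the tank's +x side, 53.5 mm from its axis; axes as the tank's. The notch is 20 mm wide and as high as the skirt (18 mm). The mist outlet, a stub 24 mm across reaching 124 mm above the tank's underside, stands on the tank's top above the notch, 36 mm from the axis.
- tank_handle (a point): Middle of the carrying handle's bar, on the tank's axis 150 mm above its underside; axes as the tank's. The bar is 13 mm wide (along x), 13 mm high and 64 mm long between its two posts (along y), with 27 mm free below it.
- switch_box: Grey switch box screwed to the table, 86 (x) by 70 (y) by 44 mm high; origin at the centre of its underside; +x points away from the robot, give or take 0.3 rad. Its cover, 92 by 78 mm, hinges along y on the far (+x) side; shut, its upper face is 63 mm above the table. The pull tab on its front (-x) edge is 40 wide, 23 long, 5 thick, underside 53 mm up: pinch it by its sides or lift it from below.
- flap_axis (a point): Middle of the cover's hinge line (along the box's y), 51 mm above the table, 43 mm to the +x side of the box's centre; axes as the box's. Fixed. The cover's upper face lies 12 mm above the hinge line when shut, its front edge 88 mm from it.
- flap_tab (a point): Middle of the underside of the cover's pull tab, 98.5 mm from the hinge line; moves with the cover. Axes as the cover's: x along the cover from the tab towards the hinge, y along the hinge, z out of the upper face.
- flap (a joint): Angle of the cover, rad: 0 shut, grows as its front is lifted, 1.9 is the stop, leaning back. A stiff hinge: the cover stays at whatever angle it is left and takes about 1 N at the tab to move.
- rocker (a joint): Angle of the rocker under the cover, rad: 0 off (front half, nearest the tab, standing up), 0.20 on (front half pressed right down). It stays where it is left; pressing takes about 3 N. The rocker is a white plate 46 by 46 mm.
- rocker_front (a point): On the upper face of the rocker's front half, the place to press, 15 mm in front of its pivot and about 55 mm above the table when off, about 52 mm when on.
- mug: Bystander, to be left alone: white ceramic mug, 80 mm across, 92 high; origin at the centre of its underside.
- candle: Bystander, to be left alone: amber glass candle jar with a dark lid, 74 mm across, 85 high; origin at the centre of its underside.
- remote: Bystander, to be left alone: black remote control 165 x 42 x 18 mm, long along its x; origin at the centre of its underside.
- glasses_case: Bystander, to be left alone: grey glasses case 155 x 60 x 36 mm, long along its x; origin at the centre of its underside.
- books: Bystander, to be left alone: pile of three books, about 150 x 210 mm, 75 high; origin at the centre of its underside.
- plant: Bystander, to be left alone: round green plant in a terracotta pot and saucer, 112 mm across, 160 high; origin at the centre of its underside.

How it is judged:
By the outcome, as a careful person would: the job done as asked, in the order asked, and still so for the second after the job is handed in, with the robot touching nothing.
It also fails if it takes over 72 s, if anything falls off the work surface, if the arm or the gripper's body presses on something with over 40 N, if the wrist force passes 120 N, or if a joint passes its speed limit or range.

## Robot

A 6-joint arm with a two-finger parallel gripper is mounted at the origin on the work surface. World frame = base frame: x ahead of the robot, y to its left, z up, the work surface at z = 0. Lengths are in m, angles in rad, forces in N, time in s.
With the tool pointing down it reaches from about 0.25 to 0.8 m from the base axis. Payload 3.9 kg.
Tool frame: the origin (TCP) lies where the fingers leave the gripper's body, on its centre line; the fingertips stand 73 mm ahead of it and the grasp point (between the pads) lies 54 mm ahead of it (manip.tcp_to_tips is the z of the fingertips in the tool frame, in m); z points along the fingers, y is the line along which they close (so a half turn about z gives the same grasp; the last joint's range is limited). The gripper opens to 85 mm and grips with 20 to 120 N. Pads are 22 mm wide; open, the fingers measure 114 mm over their backs; the gripper's body (76 mm by 85 mm) begins 54 mm behind the grasp point. The pads swing forward as they close: fully open they stand 13 mm farther back than shut.
Start: joints at [-1.157, 0.26, -0.138, 1.173, 0, 1.571], TCP at [0.211, -0.481, 0.304] pointing down, gripper open.
Joint ranges: [-2.78, 2.78], [-0.83, 1.72], [-1.28, 1.37], [-1.9, 2.12], [-1.57, 1.48], [-3.14, 3.14]. Speed limits (rad/s): [2.57, 2.57, 3.14, 3.14, 3.14, 3.14].

## Interface

Orientations are given as a 3x3 rotation matrix whose columns are the frame's x, y, z axes.
In Python, from rig import manip gives the robot as it stands.
- The arm moves only by the shell command python3 nudge.py [FORCE], which reads ROWS from standard input. ROWS is a JSON list of rows, 1 to 5 of them, each an object with the fields trans (a list: dx, dy, dz in a scale on which 1.0 is 0.6 m), rot (a list: a rotation vector rx, ry, rz in fractions of the full range, 1 being 4 rad), aperture (the finger opening in m); a field left out counts as zero (the opening has to be given); each row shifts and turns the commanded pose from where the row before left it, along the tool's axes as they then stand; what a row does not reach is not made up. A row lasts 1/12 s, in which the tool goes at most 0.0417 m and 0.125 rad, less where a joint would pass 70% of its speed; a pose out of reach is approached as far as the arm can. The fingers move at their own pace and stop on an object; FORCE is the grip in N (left out, the last holds). Time passes only in rows, so rows that do not move let the fingers close. It prints the time, the measured TCP pose, the force, the opening and the grip force at its end. Input that does not fit is refused with a message, and nothing moves.
- manip.state(): the state, without advancing time (a new reading comes with each control period).
- manip.camera(name): name is "side" or "top"; returns a dict with "image" (400x640x3 uint8, red, green, blue), "K" (3x3 intrinsics, pixels), "D" ([k1, k2, p1, p2, k3] as OpenCV has them; the pictures are not rectified), "origin" and "rotation" of the camera in the world. Camera axes: x right, y down, z forward; pixel columns grow to the right and rows downward; lengths in m; the calibration is good to about 2 mm. A picture is of the moment at which its call begins. There is no depth.
- manip.close_job(): hands the job in; it is judged then, once.
The state is a dict: "clock": time; "q": joint angles; "joint_vel": joint speeds; "joint_efforts": joint torques, N m; "tool_pos": TCP position; "tcp_rot": TCP orientation; "force": force on the tool from outside, world axes, zero at the start; "torque": the same for the moment, N m; "finger_gap": finger opening in m; "grasp_force": force on a finger pad.
Only numpy, scipy, OpenCV 4.12 (cv2) and the standard library are available. Lean on these libraries where they do the work, as an engineer would, in place of code of your own. Each camera call takes 0.05 s, during which the arm holds its last target. There are 200 camera calls.

## Working session

There is one attempt and no reset: what is moved stays moved. The work goes in short steps, Python scripts to look and compute and a shell command to move; the robot and the scene stay as the last step left them, time stands still between calls to the robot, and variables do not carry over. Pictures are saved under pics/ and viewed, at most 10 in all, crops included, and the job is handed in when it is done.

```bash
ls; mkdir -p pics; python3 - <<'E'
from rig import manip
import cv2,numpy as np
for n in("side","top"):
    c=manip.camera(n);cv2.imwrite(f"pics/{n}0.png",c["image"][:,:,::-1])
    print(n,c["K"],c["D"],c["origin"],c["rotation"])
print(manip.state())
E
```

```text
nudge.py
pics
rig.py
side [[471.88603157   0.         324.98119277]
 [  0.         471.88603157 199.4705275 ]
 [  0.           0.           1.        ]] [-0.1397734  0.         0.         0.         0.       ] [0.43245576 0.93910199 0.7575166 ] [[-9.89588554e-01 -8.02997301e-02  1.19442233e-01]
 [-1.43924917e-01  5.54045367e-01 -8.19950822e-01]
 [-3.34586097e-04 -8.28604661e-01 -5.59834085e-01]]
top [[493.94899937   0.         319.97279684]
 [  0.         493.94899937 205.81310735]
 [  0.           0.           1.        ]] [-0.15112123  0.          0.          0.          0.        ] [0.41474032 0.0241785  1.60894462] [[ 0.00512465 -0.99601544  0.08903361]
 [-0.9999595  -0.00576288 -0.00691284]
 [ 0.00739838 -0.08899458 -0.99600463]]
{'clock': 0.1, 'q': array([-1.15701899e+00,  2.60603522e-01, -1.39229222e-01,  1.17269311e+00,
        1.25973986e-05,  1.57082952e+00]), 'joint_vel': array([-0.00062154, -0.00116868,  0.00078859,  0.00018543, -0.00207948,
        0.00280345]), 'joint_efforts': array([-1.10155561e-03, -4.06508124e+01,  2.54528189e+01,  1.01424748e-02,
       -1.01517201e-04,  4.92871621e-06]), 'tool_pos': array([ 0.21089791, -0.48025583,  0.30315989]), 'tcp_rot': array([[ 9.15621957e-01,  4.02039754e-01, -6.83857332e-04],
       [ 4.02040335e-01, -9.15620579e-01,  1.58863350e-03],
       [ 1.25399734e-05, -1.72952594e-03, -9.99998504e-01]]), 'force': array([0.02164921, 0.05557535, 0.22706442]), 'torque': array([-0.02164277,  0.03115464,  0.00749383]), 'grasp_force': 0.0, 'finger_gap': 0.08528760817052708}
```

View pics/top0.png

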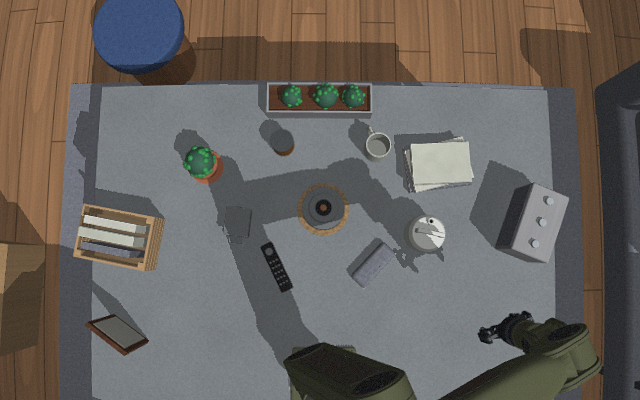

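View pics/side0.png

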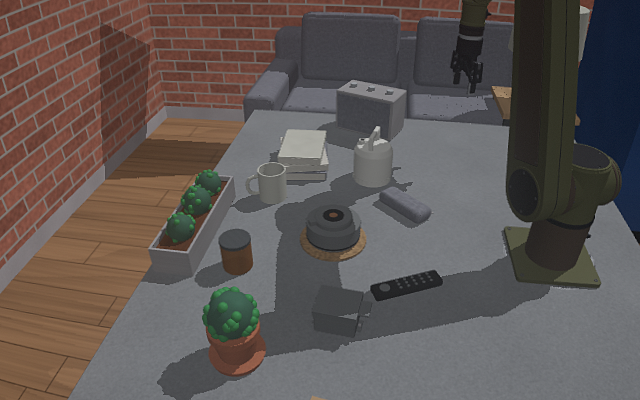

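Top view: tank about (427,233), base (323,208), switch box (238,222). In the side view the tank is about (373,160), base (333,228), box (340,310). I'll enlarge these.

```bash
cat > h.py <<'E'
from rig import manip
import cv2,numpy as np
def ray(c,px):
    u=cv2.undistortPoints(np.array(px,float).reshape(-1,1,2),c["K"],c["D"]).reshape(-1,2)
    return np.c_[u,np.ones(len(u))]@np.array(c["rotation"]).T
def onz(c,px,z):
    d=ray(c,px);o=np.array(c["origin"]);return o+d*((z-o[2])/d[:,2])[:,None]
def proj(c,P):
    R=np.array(c["rotation"]);P=np.array(P,float).reshape(-1,3)
    return cv2.projectPoints((P-c["origin"])@R,np.zeros(3),np.zeros(3),c["K"],c["D"])[0].reshape(-1,2)
def crop(im,x,y,w,h,W,H,eq=True):
    a=im[y:y+h,x:x+w,::-1].astype(float)
    if eq:
        lo,hi=np.percentile(a,[1,99]);a=np.clip((a-lo)/(hi-lo),0,1)**.7*255
    return cv2.resize(a.astype(np.uint8),(W,H),interpolation=cv2.INTER_CUBIC)
E
python3 - <<'E'
from h import *
t=manip.camera("top")["image"];s=manip.camera("side")["image"]
A=np.hstack([crop(t,390,200,66,66,264,264),crop(t,290,175,66,66,264,264),crop(t,206,190,66,66,264,264)])
B=np.hstack([crop(s,335,115,80,80,264,264),crop(s,293,188,80,80,264,264),crop(s,300,270,80,80,264,264)])
cv2.imwrite("pics/m1.png",np.vstack([A,B]))
E
```

```text
(no output)
```

View pics/m1.png

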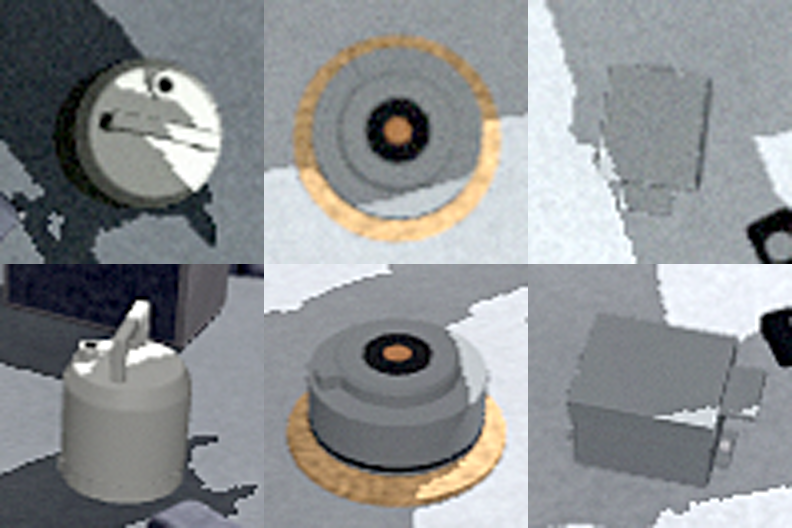

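```bash
python3 - <<'E'
from h import *
t=np.mean([manip.camera("top")["image"] for _ in range(6)],0);s=np.mean([manip.camera("side")["image"] for _ in range(6)],0)
def z(im,x,y,w,h,lo,hi):
    a=im[y:y+h,x:x+w,::-1];a=np.clip((a-lo)/(hi-lo),0,1)*255
    return cv2.resize(a.astype(np.uint8),(400,300),interpolation=cv2.INTER_CUBIC)
np.savez("avg.npz",t=t,s=s)
print(np.percentile(t[185:230,300:345].mean(2),[5,25,50,75,95]),np.percentile(s[205:240,308:360].mean(2),[5,25,50,75,95]))
cv2.imwrite("pics/m2.png",np.vstack([np.hstack([z(s,300,195,64,48,40,130),z(t,291,184,64,48,60,120)]),np.hstack([z(t,395,207,64,48,30,255),z(t,206,195,64,48,70,110)])]))
E
```

```text
[ 27.77777778  73.94444444  77.05555556  82.5        117.97777778] [ 37.55555556  63.55555556  71.19444444  72.5        108.00833333]
```

View pics/m2.png

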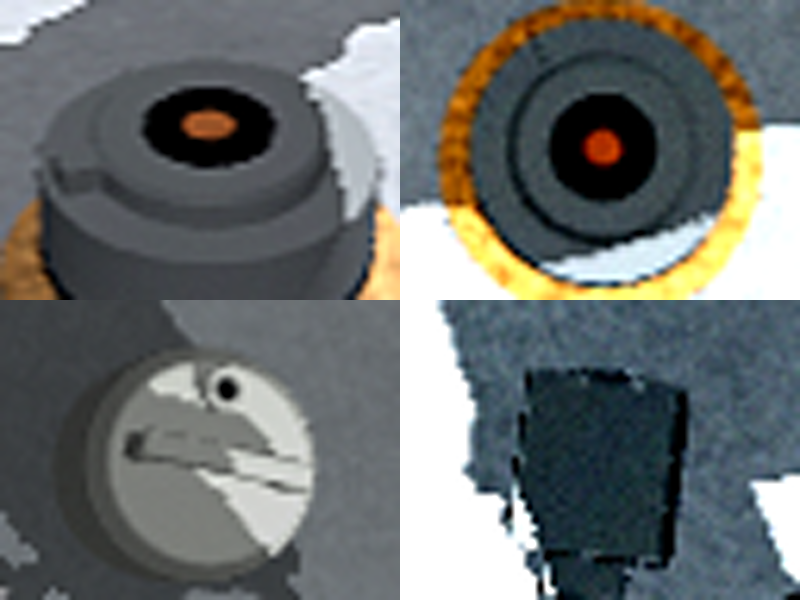

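Side crop: the key's dark outer face spans about side px (308.8–315.7, 220.6–225.4). In the top crop, a key edge lies near (313.4,192). The tank outlet's hole is at top px (431.5,221.1), and the handle runs from (416,230) to (444,235). The cover's corners are visible in both views.

```bash
python3 - <<'E'
from h import *
np.set_printoptions(precision=4,suppress=True)
T=manip.camera("top");S=manip.camera("side")
d=np.load("avg.npz");t,s=d["t"],d["s"]
def m(a,x,y,w,h,f):
    k=np.zeros(a.shape[:2],bool);k[y:y+h,x:x+w]=f(a[y:y+h,x:x+w].astype(float));return k
def cork(a):return (a[...,0]>a[...,2]*1.35)&(a[...,0]>60)
for c,a,b,n in((T,t,(285,175,80,70),"top"),(S,s,(290,190,90,80),"side")):
    k=m(a,*b,cork).astype(np.uint8)
    cs=cv2.findContours(k,cv2.RETR_EXTERNAL,cv2.CHAIN_APPROX_NONE)[0]
    P=max(cs,key=cv2.contourArea).reshape(-1,2)
    W=onz(c,P,.008)[:,:2]
    if n=="side": W=W[P[:,1]>236]
    A=np.c_[2*W,np.ones(len(W))];x=np.linalg.lstsq(A,(W**2).sum(1),rcond=None)[0]
    print(n,"mat",x[:2],"r",np.sqrt(x[2]+x[:2]@x[:2]))
    # orange centre
    kk=k.copy();y0,x0=(208,323) if n=="top" else (215,333)
    l=cv2.connectedComponentsWithStats(k);i=np.argmin(np.hypot(*(l[3]-[x0,y0]).T));print(" orange",l[3][i],l[2][i],onz(c,l[3][i],.077)[0])
print("key bottom",onz(S,[(308.8,225.4),(315.7,225.4)],.063)[:,:2],"top",onz(S,[(308,220.6),(316.5,221.4)],.075)[:,:2],"topcam",onz(T,[(313.4,192)],.075))
print("outlet top",onz(T,[(431.5,221.1)],.124)[0],"handle ends",onz(T,[(415.8,230.3),(444,235)],.156)[:,:2])
p=onz(S,[(372.9,186.5)],0)[0];u=p-S["origin"];u[2]=0;u/=np.linalg.norm(u);print("tank side",p+u*.057)
z=lambda X,Y:(206+(X-400)/6.25,195+(Y-300)/6.25)
w=lambda X,Y:(300+(X-528)/3.3,270+(Y-264)/3.3)
print("box top",onz(T,[z(530,372),z(687,380),z(668,565),z(545,552)],.063)[:,:2])
print("tab top",onz(T,[z(560,556),z(629,565),z(618,600)],.058)[:,:2])
print("box side",onz(S,[w(603,315),w(738,340),w(715,425),w(570,402)],.063)[:,:2])
print("tab side",onz(S,[w(735,368),w(766,371),w(755,418),w(722,414)],.058)[:,:2])
E
```

```text
top mat [0.5473 0.0039] r 0.08219021723196655
 orange [323. 207.] [320 204   7   7  37] [0.548  0.0041 0.077 ]
side mat [0.5464 0.0222] r 0.0679530755111014
 orange [333.  214.5] [329 213   9   4  32] [0.5486 0.0049 0.077 ]
key bottom [[0.6034 0.039 ]
 [0.5868 0.0366]] top [[0.6056 0.0359]
 [0.5847 0.0361]] topcam [[0.5951 0.0343 0.075 ]]
outlet top [ 0.5028 -0.3253  0.124 ] handle ends [[ 0.4734 -0.2702]
 [ 0.4596 -0.3552]]
tank side [ 0.4635 -0.3166  0.    ]
box top [[0.549  0.3074]
 [0.5454 0.2276]
 [0.4523 0.2357]
 [0.4583 0.2979]]
tab top [[0.4565 0.2912]
 [0.4523 0.2561]
 [0.4346 0.2614]]
box side [[0.5393 0.2384]
 [0.4534 0.2484]
 [0.4611 0.3195]
 [0.5479 0.3137]]
tab side [[0.4534 0.2675]
 [0.4344 0.2675]
 [0.4384 0.3064]
 [0.458  0.3059]]
```

```bash
python3 - <<'E'
from h import *
d=np.load("avg.npz");t,s=d["t"],d["s"]
def z(im,x,y,w,h,lo,hi):
    a=im[y:y+h,x:x+w,::-1].mean(2);a=np.clip((a-lo)/(hi-lo),0,1)*255
    return cv2.resize(a.astype(np.uint8),(400,600),interpolation=cv2.INTER_NEAREST)
cv2.imwrite("pics/m3.png",np.hstack([z(s,303,210,20,30,40,85),z(t,304,184,20,30,65,90)]))
E
```

```text
(no output)
```

View pics/m3.png

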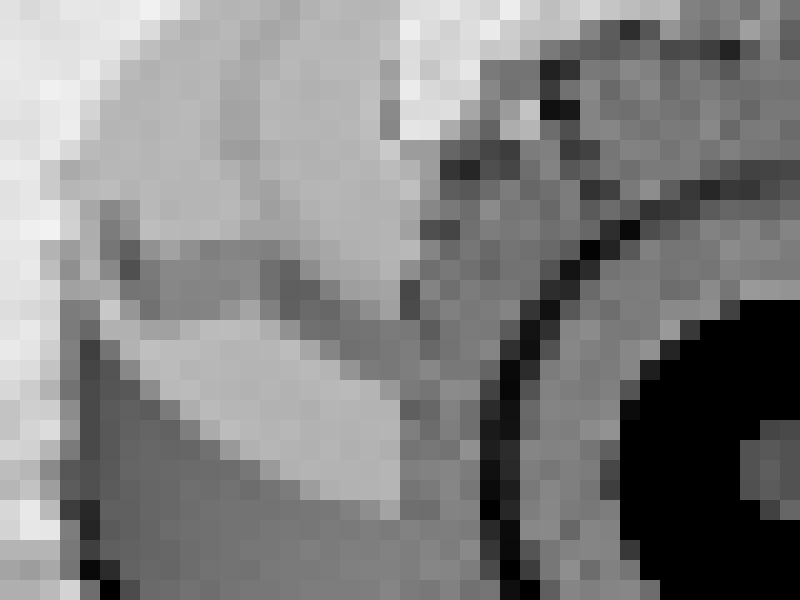

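The key shows in both views. In the top view its far side edge runs from (311.8,187.5) to (314.5,193.5). In the side view its top corners are about (308.2,220.2), (310.5,223) and (316.2,222).

```bash
python3 - <<'E'
from h import *
np.set_printoptions(precision=4,suppress=True)
T=manip.camera("top");S=manip.camera("side");C=np.array([.5482,.0045])
for n,c,px,z,loc in(("outer-",S,(308.2,220.2),.075,(63,-7)),("outer+",S,(310.5,223),.075,(63,7)),("inner+",S,(316.2,222),.075,(46,7)),
  ("bot outer+",S,(310.6,226),.063,(63,7)),("bot inner+",S,(316.0,225.3),.063,(46,7)),("t-outer",T,(311.8,187.5),.07,(63,-7)),("t-inner",T,(314.5,193.5),.07,(46,-7))):
    r=onz(c,[px],z)[0,:2]-C;print(n,r,np.hypot(*r),np.hypot(*loc)/1e3,np.arctan2(r[1],r[0])-np.arctan2(loc[1],loc[0]))
s=manip.state();R=s["tcp_rot"];p=s["tool_pos"]
print(R.T@(np.array([.4665,-.318,.29])-p))
E
```

```text
outer- [0.0572 0.0297] 0.06450638846016875 0.06338769596696191 0.5897374748444975
outer+ [0.0498 0.0401] 0.06393366141527483 0.06338769596696191 0.5669481494943343
inner+ [0.0369 0.0341] 0.050246544476180856 0.046529560496527365 0.5959359349748254
bot outer+ [0.0504 0.0363] 0.06212392800806097 0.06338769596696191 0.5129120578677927
bot inner+ [0.0379 0.0316] 0.049354157976825824 0.046529560496527365 0.544123692073786
t-outer [0.0617 0.0349] 0.07088380371157853 0.06338769596696191 0.6262105639869134
t-inner [0.0428 0.0264] 0.05023377196794296 0.046529560496527365 0.7032996370621905
[ 0.2993 -0.0463  0.0139]
```

Careful with the scale: shifts go in shares of 0.6 m and turns go in shares of 4 rad. That gives: 0.04 m is 0.0667, 0.0365 m is 0.0608, -0.12 rad is -0.03.

```bash
echo '[{"trans": [0.0667, -0.01, 0], "rot": [0, 0, -0.03], "aperture": 0.085}, {"trans": [0.0608, -0.0028, 0], "aperture": 0.085}, {"trans": [0.0608, -0.0028, 0], "aperture": 0.085}]' | python3 nudge.py
```

```text
clock: 1.25
tool_pos: [0.307, -0.4186, 0.3039]
tcp_rot: [[0.862, 0.507, 0.0], [0.507, -0.862, -0.0], [0.0, 0.0, -1.0]]
force: [0.2, -0.9, 0.1]
finger_gap: 0.0851
grasp_force: 0.0
```

To row units: 0.0377 m is 0.0628, -0.0012 m is -0.002.

```bash
echo '[{"trans": [0.0628, -0.002, 0], "aperture": 0.085}, {"trans": [0.0628, -0.002, 0], "aperture": 0.085}, {"trans": [0.0628, -0.002, 0], "aperture": 0.085}, {"trans": [0.0628, -0.002, 0], "aperture": 0.085}, {"trans": [0.0628, -0.002, 0], "aperture": 0.085}]' | python3 nudge.py; echo '[{"rot": [0, 0, -0.0313], "aperture": 0.085}, {"rot": [0, 0, -0.0313], "aperture": 0.085}, {"rot": [0, 0, -0.0313], "aperture": 0.085}, {"rot": [0, 0, -0.0313], "aperture": 0.085}, {"rot": [0, 0, -0.0313], "aperture": 0.085}]' | python3 nudge.py; echo '[{"rot": [0, 0, -0.0313], "aperture": 0.085}, {"rot": [0, 0, -0.0313], "aperture": 0.085}, {"aperture": 0.085}]' | python3 nudge.py
python3 - <<'E'
from h import *
np.set_printoptions(precision=4,suppress=True)
T=manip.camera("top");S=manip.camera("side");np.savez("c2.npz",t=T["image"],s=S["image"])
cv2.imwrite("pics/m4.png",np.vstack([np.hstack([crop(T["image"],385,195,80,60,400,300),crop(S["image"],325,110,107,80,400,300)]),
 np.hstack([crop(T["image"],203,188,72,54,400,300),crop(S["image"],296,275,88,66,400,300)])]))
E
```

```text
clock: 1.67
tool_pos: [0.467, -0.3167, 0.304]
tcp_rot: [[0.861, 0.509, 0.0], [0.509, -0.861, -0.0], [0.0, 0.0, -1.0]]
force: [0.3, -0.8, -0.8]
finger_gap: 0.0852
grasp_force: 0.0
clock: 2.08
tool_pos: [0.4659, -0.3177, 0.3038]
tcp_rot: [[0.394, 0.919, -0.0], [0.919, -0.394, 0.0], [0.0, -0.0, -1.0]]
force: [-0.7, 0.4, -0.5]
finger_gap: 0.085
grasp_force: 0.0
clock: 2.33
tool_pos: [0.4656, -0.3179, 0.3039]
tcp_rot: [[0.159, 0.987, -0.0], [0.987, -0.159, 0.0], [0.0, -0.0, -1.0]]
force: [0.1, 0.1, -0.5]
finger_gap: 0.0851
grasp_force: 0.0
```

View pics/m4.png

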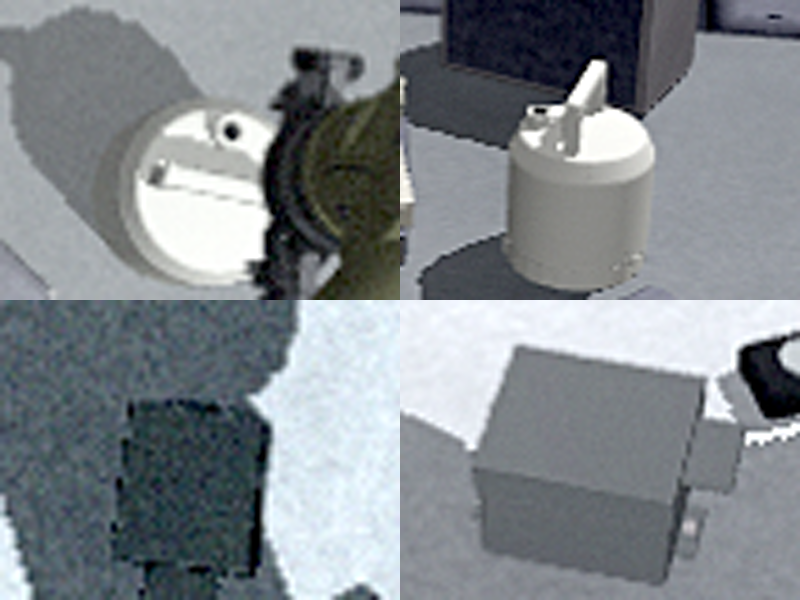

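```bash
python3 - <<'E'
from h import *
np.set_printoptions(precision=4,suppress=True)
T=manip.camera("top");S=manip.camera("side")
a=lambda X,Y:(325+(X-400)/3.74,110+Y/3.74)
print("bar near/far side",onz(S,[a(576,103),a(601,62)],.1565)[:,:2],"top near",onz(T,[(416,230)],.1565)[:,:2],"outlet",onz(T,[(385+231/5,195+131/5)],.124),onz(S,[a(541,110)],.124))
z=lambda X,Y:(203+X/5.556,188+(Y-300)/5.556)
w=lambda X,Y:(296+(X-400)/4.545,275+(Y-300)/4.545)
print("box top",onz(T,[z(128,402),z(266,425),z(256,577),z(115,558)],.063)[:,:2])
print("tab top",onz(T,[z(145,565),z(218,572)],.058)[:,:2])
print("box side",onz(S,[w(517,346),w(705,378),w(675,502),w(472,466)],.063)[:,:2])
print("tab side",onz(S,[w(705,415),w(745,422),w(732,492),w(690,486)],.058)[:,:2])
print("box base side",onz(S,[w(484,548),w(665,583)],0)[:,:2])
E
```

```text
bar near/far side [[ 0.4737 -0.2709]
 [ 0.4583 -0.3466]] top near [[ 0.4743 -0.2707]] outlet [[ 0.5025 -0.3244  0.124 ]] [[ 0.5027 -0.3197  0.124 ]]
box top [[0.5495 0.3098]
 [0.5369 0.2307]
 [0.4509 0.235 ]
 [0.4609 0.3154]]
tab top [[0.4572 0.2991]
 [0.4536 0.2574]]
box side [[0.5415 0.2378]
 [0.4546 0.2461]
 [0.4613 0.3212]
 [0.5497 0.3132]]
tab side [[0.4529 0.2641]
 [0.435  0.2659]
 [0.4378 0.3078]
 [0.4559 0.3068]]
box base side [[0.5468 0.3047]
 [0.4639 0.3132]]
```

Tank axis about (0.467,-0.313), yaw about -0.19. Box centre about (0.501,0.276), yaw about -0.09. Now the grasp.

To row units: 0.033 m is 0.055, 0.0045 m is 0.0075, 0.03 rad is 0.0075.

```bash
echo '[{"trans": [0.0075, 0.0025, 0.055], "rot": [0, 0, 0.0075], "aperture": 0.085}, {"trans": [0, 0, 0.055], "aperture": 0.085}, {"trans": [0, 0, 0.055], "aperture": 0.085}, {"aperture": 0.085}]' | python3 nudge.py 60; echo '[{"aperture": 0}, {"aperture": 0}, {"aperture": 0}, {"aperture": 0}, {"aperture": 0}]' | python3 nudge.py 60
```

```text
clock: 2.87
tool_pos: [0.4642, -0.3113, 0.1988]
tcp_rot: [[0.192, 0.981, -0.01], [0.981, -0.192, 0.007], [0.005, -0.011, -1.0]]
force: [-0.7, 0.2, -1.3]
finger_gap: 0.0852
grasp_force: 0.0
clock: 3.28
tool_pos: [0.4688, -0.3144, 0.2067]
tcp_rot: [[0.191, 0.982, 0.003], [0.982, -0.191, -0.002], [-0.001, 0.003, -1.0]]
force: [0.0, 0.4, -0.2]
finger_gap: 0.0251
grasp_force: 0.0
```

To row units: -0.003 m is -0.005.

```bash
echo '[{"aperture": 0}, {"aperture": 0}, {"trans": [0, 0, -0.005], "aperture": 0}, {"aperture": 0}]' | python3 nudge.py 60
```

```text
clock: 3.62
tool_pos: [0.4674, -0.3135, 0.2078]
tcp_rot: [[0.191, 0.982, -0.001], [0.982, -0.191, 0.0], [0.0, -0.001, -1.0]]
force: [-0.6, -0.4, -3.5]
finger_gap: 0.0118
grasp_force: 60.4
```

To row units: -0.03 m is -0.05, -0.02 m is -0.0333.

```bash
echo '[{"trans": [0, 0, -0.0333], "aperture": 0}, {"trans": [0, 0, -0.05], "aperture": 0}, {"trans": [0, 0, -0.05], "aperture": 0}, {"trans": [0, 0, -0.05], "aperture": 0}, {"trans": [0, 0, -0.0333], "aperture": 0}]' | python3 nudge.py 60; echo '[{"aperture": 0}, {"aperture": 0}]' | python3 nudge.py
python3 - <<'E'
from h import *
np.set_printoptions(precision=4,suppress=True)
T=manip.camera("top");S=manip.camera("side");np.savez("c3.npz",t=T["image"],s=S["image"])
cv2.imwrite("pics/m5.png",np.hstack([cv2.resize(T["image"][140:300,360:560,::-1],(400,320)),cv2.resize(S["image"][30:190,280:480,::-1],(400,320))]))
s=manip.state();R=s["tcp_rot"];print(s["tool_pos"],s["force"],s["torque"],R.T@(np.array([.5482,.0045,.338])-s["tool_pos"]))
E
```

```text
clock: 4.03
tool_pos: [0.4677, -0.3138, 0.34]
tcp_rot: [[0.191, 0.982, 0.001], [0.982, -0.191, -0.001], [-0.001, 0.001, -1.0]]
force: [0.3, 0.1, -2.8]
finger_gap: 0.012
grasp_force: 60.4
clock: 4.2
tool_pos: [0.468, -0.3139, 0.338]
tcp_rot: [[0.191, 0.982, 0.001], [0.982, -0.191, -0.001], [-0.0, 0.001, -1.0]]
force: [0.2, -0.1, -4.2]
finger_gap: 0.0118
grasp_force: 60.3
[ 0.4669 -0.3132  0.3357] [ 0.3382 -0.2135 -3.9218] [-0.0222  0.0188 -0.0149] [ 0.3274  0.0191 -0.0019]
```

View pics/m5.png

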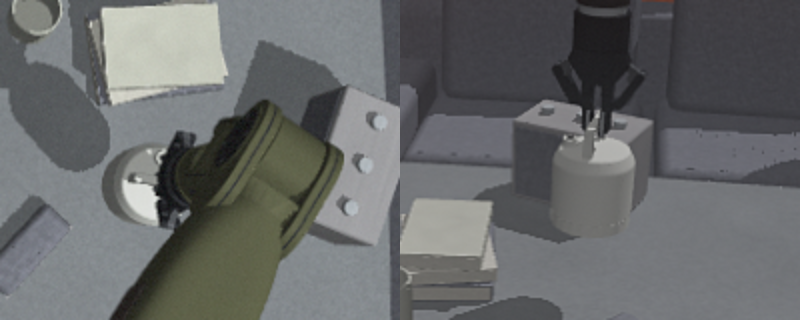

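The tank hangs upright in the grip: side crop centre x is about 592/2, and the gripper is aligned with it. Carrying it over the base.

To row units: 0.04 m is 0.0667, 0.0024 m is 0.004.

```bash
echo '[{"trans": [0.05, 0.0033, 0], "aperture": 0}, {"trans": [0.0667, 0.004, 0], "aperture": 0}, {"trans": [0.0667, 0.004, 0], "aperture": 0}, {"trans": [0.0667, 0.004, 0], "aperture": 0}, {"trans": [0.0667, 0.004, 0], "aperture": 0}]' | python3 nudge.py; echo '[{"trans": [0.0667, 0.004, 0], "aperture": 0}, {"trans": [0.0667, 0.004, 0], "aperture": 0}, {"trans": [0.0583, 0.0033, 0], "aperture": 0}, {"trans": [0.0333, 0.0017, 0], "aperture": 0}, {"rot": [0, 0, -0.025], "aperture": 0}]' | python3 nudge.py; echo '[{"rot": [0, 0, -0.025], "aperture": 0}, {"rot": [0, 0, -0.03], "aperture": 0}, {"rot": [0, 0, -0.03], "aperture": 0}, {"rot": [0, 0, -0.03], "aperture": 0}, {"rot": [0, 0, -0.025], "aperture": 0}]' | python3 nudge.py; echo '[{"rot": [0, 0, -0.015], "aperture": 0}, {"aperture": 0}, {"aperture": 0}]' | python3 nudge.py
```

```text
clock: 4.72
tool_pos: [0.5144, -0.1276, 0.3353]
tcp_rot: [[0.192, 0.981, -0.005], [0.981, -0.192, 0.001], [0.0, -0.005, -1.0]]
force: [0.9, -0.8, -4.2]
finger_gap: 0.0119
grasp_force: 60.4
clock: 5.13
tool_pos: [0.5487, 0.0059, 0.3351]
tcp_rot: [[0.085, 0.996, -0.004], [0.996, -0.085, 0.002], [0.002, -0.004, -1.0]]
force: [0.4, -1.5, -3.6]
finger_gap: 0.0117
grasp_force: 60.4
clock: 5.55
tool_pos: [0.5477, 0.0016, 0.3351]
tcp_rot: [[-0.456, 0.89, -0.005], [0.89, 0.456, -0.0], [0.002, -0.005, -1.0]]
force: [0.6, -0.2, -2.5]
finger_gap: 0.0113
grasp_force: 60.4
clock: 5.8
tool_pos: [0.548, 0.0016, 0.3359]
tcp_rot: [[-0.502, 0.865, -0.004], [0.865, 0.502, -0.0], [0.002, -0.003, -1.0]]
force: [-1.0, -0.2, -3.2]
finger_gap: 0.0119
grasp_force: 60.4
```

To row units: 0.02 m is 0.0333, 0.0024 m is 0.004, -0.02 rad is -0.005.

```bash
echo '[{"trans": [0.004, 0.0027, 0.025], "rot": [0, 0, -0.005], "aperture": 0}, {"trans": [0, 0, 0.0333], "aperture": 0}, {"trans": [0, 0, 0.0167], "aperture": 0}, {"aperture": 0}, {"aperture": 0}]' | python3 nudge.py
python3 - <<'E'
from h import *
S=manip.camera("side");im=S["image"];np.savez("c4.npz",s=im,t=manip.camera("top")["image"])
cv2.imwrite("pics/m6.png",cv2.resize(im[130:250,270:400,::-1],(650,600),interpolation=cv2.INTER_NEAREST))
E
```

```text
clock: 6.22
tool_pos: [0.5483, 0.0044, 0.292]
tcp_rot: [[-0.52, 0.854, -0.003], [0.854, 0.52, -0.0], [0.001, -0.002, -1.0]]
force: [0.9, -0.6, -2.6]
finger_gap: 0.0117
grasp_force: 60.4
```

View pics/m6.png

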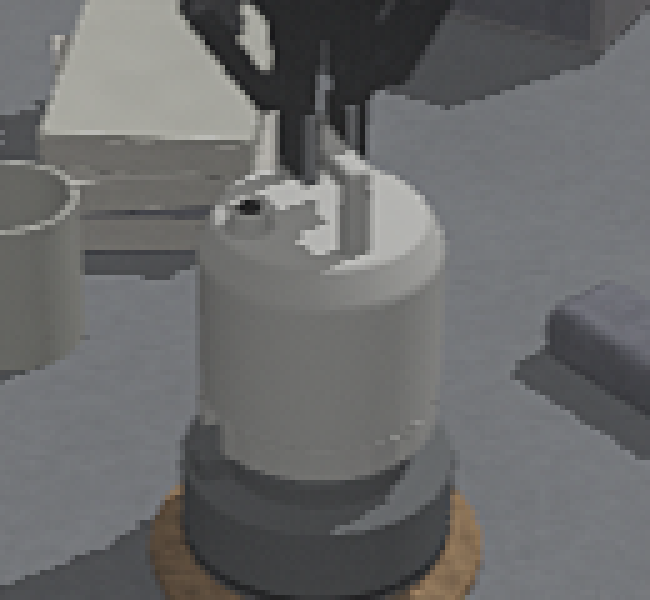

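```bash
python3 - <<'E'
from h import *
S=manip.camera("side");C=np.array([.5482,.0045])
a=np.linspace(0,2*np.pi,400);ci=lambda r,z:np.c_[C[0]+r*np.cos(a),C[1]+r*np.sin(a),0*a+z]
f=lambda p:((p-[270,130])*5)
for n,r,z in(("skirt",.057,.0865),("body",.0585,.13),("body",.0585,.16),("base",.068,.05),("mat",.085,.008)):
    q=f(proj(S,ci(r,z)));print(n,"cols",q[:,0].min(),q[:,0].max(),"bottom",q[:,1].max())
E
```

```text
skirt cols 199.75754300420192 432.5601985842212 bottom 476.72018232376627
body cols 194.96998267914222 439.07696379287756 bottom 403.1345729795005
body cols 193.75167572949607 441.51554602244573 bottom 349.01041007239473
base cols 179.02679518657322 451.90372903163507 bottom 551.9404582704003
mat cols 147.51952653196497 481.86728292656255 bottom 642.3854118652125
```

The notch, at crop (205–222, 405–450), stands above the key, and the tank is centred on the base to about 1 mm. Lowering.

To row units: 0.005 m is 0.0083, 0.004 m is 0.0067.

```bash
echo '[{"trans": [0, 0, 0.0083], "aperture": 0}, {"trans": [0, 0, 0.0067], "aperture": 0}, {"trans": [0, 0, 0.005], "aperture": 0}, {"aperture": 0}]' | python3 nudge.py
```

```text
clock: 6.7
tool_pos: [0.5486, 0.0044, 0.2801]
tcp_rot: [[-0.521, 0.854, -0.001], [0.854, 0.521, 0.0], [0.001, -0.001, -1.0]]
force: [-0.5, -0.2, -3.9]
finger_gap: 0.0117
grasp_force: 60.3
```

To row units: 0.003 m is 0.005, 0.002 m is 0.0033.

```bash
echo '[{"trans": [0, 0, 0.005], "aperture": 0}, {"trans": [0, 0, 0.0033], "aperture": 0}, {"aperture": 0}]' | python3 nudge.py
```

```text
clock: 6.95
tool_pos: [0.5488, 0.0044, 0.2754]
tcp_rot: [[-0.521, 0.854, -0.001], [0.854, 0.521, -0.0], [0.0, -0.001, -1.0]]
force: [0.4, -0.3, -2.8]
finger_gap: 0.0119
grasp_force: 60.3
```

To row units: 0.002 m is 0.0033.

```bash
echo '[{"trans": [0, 0, 0.0033], "aperture": 0}, {"trans": [0, 0, 0.0033], "aperture": 0}, {"trans": [0, 0, 0.0033], "aperture": 0}, {"aperture": 0}, {"aperture": 0}]' | python3 nudge.py
```

```text
clock: 7.37
tool_pos: [0.549, 0.0045, 0.2697]
tcp_rot: [[-0.521, 0.854, -0.0], [0.854, 0.521, 0.0], [0.0, -0.0, -1.0]]
force: [0.6, 0.2, -4.4]
finger_gap: 0.0119
grasp_force: 60.3
```

To row units: 0.0015 m is 0.0025.

```bash
echo '[{"trans": [0, 0, 0.0025], "aperture": 0}, {"trans": [0, 0, 0.0025], "aperture": 0}, {"aperture": 0}, {"aperture": 0}]' | python3 nudge.py
```

```text
clock: 7.7
tool_pos: [0.5494, 0.0046, 0.2691]
tcp_rot: [[-0.521, 0.854, 0.003], [0.854, 0.521, 0.0], [-0.001, 0.003, -1.0]]
force: [-2.2, 1.1, 6.8]
finger_gap: 0.0118
grasp_force: 61.8
```

Contact at the predicted home height (0.269). Release and rise.

To row units: -0.002 m is -0.0033.

```bash
echo '[{"trans": [0, 0, -0.0033], "aperture": 0}, {"aperture": 0.05}, {"aperture": 0.05}, {"aperture": 0.05}, {"aperture": 0.05}]' | python3 nudge.py 20; echo '[{"trans": [0, 0, -0.05], "aperture": 0.05}, {"trans": [0, 0, -0.0667], "aperture": 0.05}, {"trans": [0, 0, -0.0333], "aperture": 0.05}, {"aperture": 0.05}]' | python3 nudge.py
python3 - <<'E'
from h import *
S=manip.camera("side");T=manip.camera("top");im=S["image"];s=manip.state();print(s["q"])
cv2.imwrite("pics/m7.png",np.vstack([np.hstack([crop(im,285,150,96,72,400,300),crop(im,296,275,88,66,400,300)]),np.hstack([crop(T["image"],285,170,80,60,400,300),crop(T["image"],203,188,72,54,400,300)])]))
E
```

```text
clock: 8.12
tool_pos: [0.5493, 0.0044, 0.2689]
tcp_rot: [[-0.521, 0.854, 0.0], [0.854, 0.521, -0.0], [-0.0, 0.0, -1.0]]
force: [-0.6, -0.2, 0.0]
finger_gap: 0.05
grasp_force: 0.0
clock: 8.45
tool_pos: [0.5512, 0.0044, 0.3641]
tcp_rot: [[-0.521, 0.854, 0.009], [0.854, 0.521, 0.0], [-0.005, 0.008, -1.0]]
force: [0.7, 0.5, 0.5]
finger_gap: 0.0499
grasp_force: 0.0
[8.06454726e-03 2.85443721e-01 4.21804905e-02 1.32523761e+00
 1.64085447e-05 1.03087864e+00]
```

View pics/m7.png

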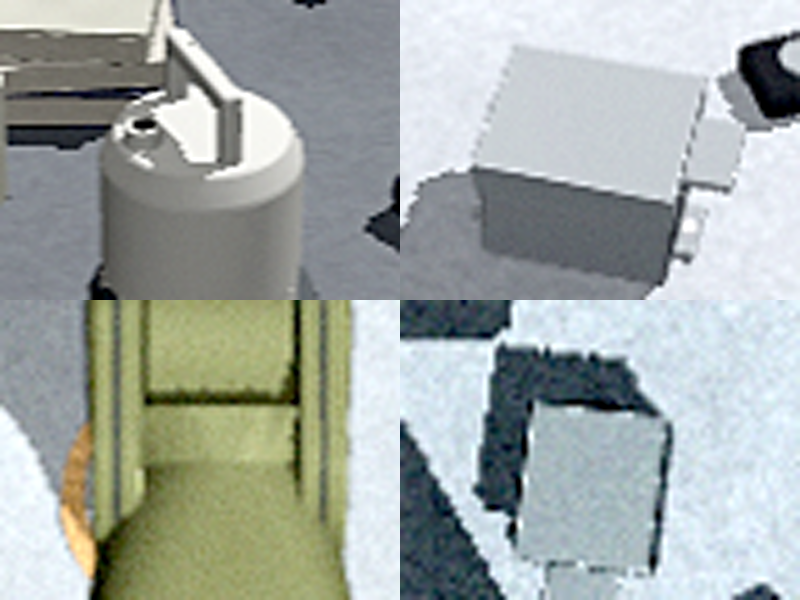

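The tank stands upright and released. The box is now well lit, with cover corners in the top crop at (535,403), (670,420), (655,572) and (520,560). Measuring them.

```bash
python3 - <<'E'
from h import *
np.set_printoptions(precision=4,suppress=True)
T=manip.camera("top");S=manip.camera("side")
z=lambda X,Y:(203+(X-400)/5.556,188+(Y-300)/5.556)
w=lambda X,Y:(296+(X-400)/4.545,275+Y/4.545)
for n,P in(("top",onz(T,[z(535,403),z(670,420),z(655,572),z(520,560)],.063)[:,:2]),("side",onz(S,[w(517,45),w(706,78),w(678,202),w(474,168)],.063)[[3,0,1,2],:2])):
    # order rearL rearR frontR frontL
    ax=(P[0]+P[1]-P[2]-P[3])/2;ay=(P[0]+P[3]-P[1]-P[2])/2
    print(n,P.mean(0),"len",np.hypot(*ax),np.hypot(*ay),"yaw",np.arctan2(ax[1],ax[0]),np.arctan2(-ay[0],ay[1]))
print("tab top",onz(T,[z(548,565),z(618,572)],.058)[:,:2],"side",onz(S,[w(705,117),w(745,125),w(732,190),w(690,185)],.058)[:,:2])
E
```

```text
top [0.5005 0.2706] len 0.08786954883166682 0.07746926388438576 yaw -0.0791459489822589 -0.09912407540422985
side [0.5011 0.2796] len 0.08838322889685568 0.07633853263083078 yaw -0.08883795324716999 -0.08456682445968698
tab top [[0.4573 0.2974]
 [0.4536 0.2574]] side [[0.4528 0.2653]
 [0.4349 0.2677]
 [0.4379 0.3066]
 [0.456  0.3063]]
```

Careful with the scale: shifts go in shares of 0.6 m and turns go in shares of 4 rad. That gives: 0.037 m is 0.0617, 0.006 m is 0.01.

```bash
echo '[{"trans": [0.0617, 0.01, 0], "aperture": 0.07}, {"trans": [0.0617, 0.01, 0], "aperture": 0.07}, {"trans": [0.0617, 0.01, 0], "aperture": 0.07}, {"trans": [0.0617, 0.01, 0], "aperture": 0.07}, {"trans": [0.0617, 0.01, 0], "aperture": 0.07}]' | python3 nudge.py 40; echo '[{"trans": [0.0617, 0.01, 0], "aperture": 0.07}, {"trans": [0.0617, 0.01, 0], "aperture": 0.07}, {"trans": [0.0617, 0.01, 0], "aperture": 0.07}, {"rot": [0, 0, -0.0288], "aperture": 0.07}, {"rot": [0, 0, -0.03], "aperture": 0.07}]' | python3 nudge.py; echo '[{"rot": [0, 0, -0.03], "aperture": 0.07}, {"rot": [0, 0, -0.03], "aperture": 0.07}, {"rot": [0, 0, -0.03], "aperture": 0.07}, {"rot": [0, 0, -0.03], "aperture": 0.07}, {"rot": [0, 0, -0.03], "aperture": 0.07}]' | python3 nudge.py;echo '[{"rot": [0, 0, -0.025], "aperture": 0.07}, {"aperture": 0.07}, {"aperture": 0.07}]' | python3 nudge.py
```

```text
clock: 9.07
tool_pos: [0.4767, 0.179, 0.3571]
tcp_rot: [[-0.52, 0.854, -0.003], [0.854, 0.52, -0.001], [0.001, -0.003, -1.0]]
force: [1.0, 1.2, -0.4]
finger_gap: 0.07
grasp_force: 0.0
clock: 9.48
tool_pos: [0.4341, 0.2839, 0.3568]
tcp_rot: [[-0.712, 0.702, -0.003], [0.702, 0.712, -0.002], [0.001, -0.004, -1.0]]
force: [0.5, -0.4, -0.1]
finger_gap: 0.0699
grasp_force: 0.0
clock: 9.9
tool_pos: [0.4351, 0.2817, 0.357]
tcp_rot: [[-0.984, 0.181, -0.003], [0.181, 0.984, -0.002], [0.003, -0.003, -1.0]]
force: [-0.3, -0.5, -0.3]
finger_gap: 0.0701
grasp_force: 0.0
clock: 10.15
tool_pos: [0.4353, 0.2818, 0.3575]
tcp_rot: [[-0.996, 0.09, -0.002], [0.09, 0.996, -0.002], [0.002, -0.002, -1.0]]
force: [-0.6, 0.1, 0.9]
finger_gap: 0.0702
grasp_force: 0.0
```

To row units: 0.04 m is 0.0667, -0.003 m is -0.005.

```bash
echo '[{"trans": [-0.005, 0, 0.0667], "aperture": 0.07}, {"trans": [0, 0, 0.0667], "aperture": 0.07}, {"trans": [0, 0, 0.0667], "aperture": 0.07}, {"trans": [0, 0, 0.0667], "aperture": 0.07}, {"trans": [0, 0, 0.0667], "aperture": 0.07}]' | python3 nudge.py; echo '[{"trans": [0, 0, 0.05], "aperture": 0.07}, {"trans": [0, 0, 0.0192], "aperture": 0.07}, {"aperture": 0.07}, {"aperture": 0.03}, {"aperture": 0.03}]' | python3 nudge.py 40; echo '[{"aperture": 0.03}, {"aperture": 0.03}, {"aperture": 0.03}]' | python3 nudge.py 40
```

```text
clock: 10.57
tool_pos: [0.4383, 0.2814, 0.1569]
tcp_rot: [[-0.996, 0.09, -0.0], [0.09, 0.996, -0.0], [0.0, -0.0, -1.0]]
force: [0.6, 0.3, 0.2]
finger_gap: 0.0702
grasp_force: 0.0
clock: 10.98
tool_pos: [0.4395, 0.2823, 0.1183]
tcp_rot: [[-0.996, 0.089, 0.001], [0.089, 0.996, 0.001], [-0.001, 0.001, -1.0]]
force: [-0.5, 0.6, 1.4]
finger_gap: 0.0472
grasp_force: 0.0
clock: 11.23
tool_pos: [0.4398, 0.2831, 0.1191]
tcp_rot: [[-0.996, 0.088, 0.003], [0.088, 0.996, 0.003], [-0.002, 0.004, -1.0]]
force: [-1.0, 4.0, 3.9]
finger_gap: 0.0382
grasp_force: 40.3
```

To row units: -0.0105 m is -0.0175, -0.0104 m is -0.0173.

```bash
echo '[{"trans": [-0.0008, 0.0017, -0.0175], "aperture": 0.03}, {"trans": [-0.0027, 0, -0.0173], "aperture": 0.03}, {"trans": [-0.0042, 0, -0.017], "aperture": 0.03}, {"aperture": 0.03}]' | python3 nudge.py 40
```

```text
clock: 11.57
tool_pos: [0.4457, 0.2828, 0.1505]
tcp_rot: [[-0.996, 0.089, 0.005], [0.089, 0.996, 0.001], [-0.005, 0.001, -1.0]]
force: [4.6, 0.6, -4.5]
finger_gap: 0.0381
grasp_force: 40.9
```

To row units: -0.01 m is -0.0167, -0.0093 m is -0.0155.

```bash
echo '[{"trans": [-0.006, 0, -0.0167], "aperture": 0.03}, {"trans": [-0.0075, 0, -0.0155], "aperture": 0.03}, {"aperture": 0.03}]' | python3 nudge.py 40;echo '[{"trans": [-0.009, 0, -0.0148], "aperture": 0.03}, {"trans": [-0.0103, 0, -0.0138], "aperture": 0.03}, {"aperture": 0.03}]' | python3 nudge.py 40
```

```text
clock: 11.82
tool_pos: [0.4537, 0.2819, 0.1689]
tcp_rot: [[-0.996, 0.089, 0.004], [0.089, 0.996, 0.001], [-0.004, 0.001, -1.0]]
force: [5.4, 1.2, -4.4]
finger_gap: 0.0383
grasp_force: 41.1
clock: 12.07
tool_pos: [0.4646, 0.2808, 0.1852]
tcp_rot: [[-0.996, 0.088, 0.003], [0.088, 0.996, 0.0], [-0.002, 0.001, -1.0]]
force: [5.3, 1.8, -6.7]
finger_gap: 0.0379
grasp_force: 41.0
```

To row units: -0.0078 m is -0.013, -0.007 m is -0.0117.

```bash
echo '[{"trans": [-0.0117, 0, -0.013], "aperture": 0.03}, {"trans": [-0.0128, 0, -0.0118], "aperture": 0.03}, {"aperture": 0.03}]' | python3 nudge.py 40;echo '[{"trans": [-0.0138, 0, -0.0105], "aperture": 0.03}, {"aperture": 0.03}]' | python3 nudge.py 40
```

```text
clock: 12.32
tool_pos: [0.4786, 0.2795, 0.1993]
tcp_rot: [[-0.996, 0.088, 0.001], [0.088, 0.996, -0.0], [-0.001, 0.0, -1.0]]
force: [3.9, 1.5, -7.0]
finger_gap: 0.0377
grasp_force: 41.0
clock: 12.48
tool_pos: [0.4862, 0.2787, 0.2051]
tcp_rot: [[-0.996, 0.088, -0.001], [0.088, 0.996, -0.0], [0.001, -0.0, -1.0]]
force: [3.6, 1.8, -8.8]
finger_gap: 0.0377
grasp_force: 41.2
```

To row units: 0.028 m is 0.0467, 0.02 m is 0.0333.

```bash
echo '[{"aperture": 0.07}, {"aperture": 0.07}, {"aperture": 0.07}, {"trans": [0.0333, 0, 0], "aperture": 0.07}, {"trans": [0.0467, 0, 0], "aperture": 0.07}]' | python3 nudge.py 40;echo '[{"aperture": 0}, {"aperture": 0}, {"trans": [0, 0, 0.01], "aperture": 0}, {"trans": [0, 0, 0.01], "aperture": 0}, {"aperture": 0}]' | python3 nudge.py 40; echo '[{"aperture": 0}, {"trans": [-0.0167, 0, 0], "aperture": 0}, {"trans": [-0.0167, 0, 0], "aperture": 0}, {"trans": [-0.0167, 0, 0], "aperture": 0}, {"trans": [-0.0167, 0, 0], "aperture": 0}]' | python3 nudge.py
```

```text
clock: 12.9
tool_pos: [0.4391, 0.283, 0.2064]
tcp_rot: [[-0.996, 0.089, 0.002], [0.089, 0.996, 0.001], [-0.002, 0.001, -1.0]]
force: [-0.2, 0.1, 0.3]
finger_gap: 0.07
grasp_force: 0.0
clock: 13.32
tool_pos: [0.4383, 0.2825, 0.1929]
tcp_rot: [[-0.996, 0.088, -0.001], [0.088, 0.996, -0.001], [0.001, -0.001, -1.0]]
force: [0.3, 0.5, -0.9]
finger_gap: 0.0093
grasp_force: 0.0
clock: 13.73
tool_pos: [0.4796, 0.2794, 0.1944]
tcp_rot: [[-0.996, 0.088, 0.0], [0.088, 0.996, 0.001], [-0.0, 0.001, -1.0]]
force: [-1.1, -0.2, 0.3]
finger_gap: -0.0002
grasp_force: 0.8
```

To row units: -0.01 m is -0.0167.

```bash
echo '[{"trans": [-0.0167, 0, 0], "aperture": 0}, {"trans": [-0.0167, 0, 0], "aperture": 0}, {"trans": [-0.0167, 0, 0], "aperture": 0}]' | python3 nudge.py; echo '[{"trans": [-0.0167, 0, 0], "aperture": 0}, {"trans": [-0.0133, 0, 0], "aperture": 0}, {"aperture": 0}]' | python3 nudge.py
```

```text
clock: 13.98
tool_pos: [0.5092, 0.2766, 0.1942]
tcp_rot: [[-0.996, 0.088, -0.0], [0.088, 0.996, 0.0], [0.0, 0.0, -1.0]]
force: [-0.9, -0.7, 0.8]
finger_gap: -0.0003
grasp_force: 0.5
clock: 14.23
tool_pos: [0.528, 0.2751, 0.1941]
tcp_rot: [[-0.996, 0.089, 0.002], [0.089, 0.996, 0.0], [-0.002, 0.0, -1.0]]
force: [-0.2, 1.1, 0.7]
finger_gap: 0.0002
grasp_force: 0.0
```

To row units: -0.008 m is -0.0133.

```bash
echo '[{"trans": [-0.0133, 0, 0], "aperture": 0}, {"aperture": 0}]' | python3 nudge.py; echo '[{"trans": [0.05, 0, 0], "aperture": 0}, {"trans": [0.0583, 0, 0], "aperture": 0}, {"aperture": 0}]' | python3 nudge.py
python3 - <<'E'
from h import *
S=manip.camera("side");T=manip.camera("top")
np.savez("c5.npz",s=S["image"],t=T["image"])
cv2.imwrite("pics/m8.png",np.vstack([np.hstack([crop(S["image"],286,230,104,78,400,300),crop(T["image"],190,170,96,72,400,300)]),np.hstack([crop(S["image"],286,275,80,60,400,300),crop(S["image"],285,180,96,72,400,300)])]))
E
```

```text
clock: 14.4
tool_pos: [0.535, 0.2744, 0.1941]
tcp_rot: [[-0.996, 0.088, 0.001], [0.088, 0.996, -0.0], [-0.001, 0.0, -1.0]]
force: [0.5, 0.1, 0.4]
finger_gap: 0.0002
grasp_force: 0.0
clock: 14.65
tool_pos: [0.4621, 0.2787, 0.1929]
tcp_rot: [[-0.996, 0.085, -0.009], [0.085, 0.996, -0.003], [0.009, -0.004, -1.0]]
force: [-1.7, -0.8, -0.9]
finger_gap: 0.0002
grasp_force: 0.0
```

View pics/m8.png

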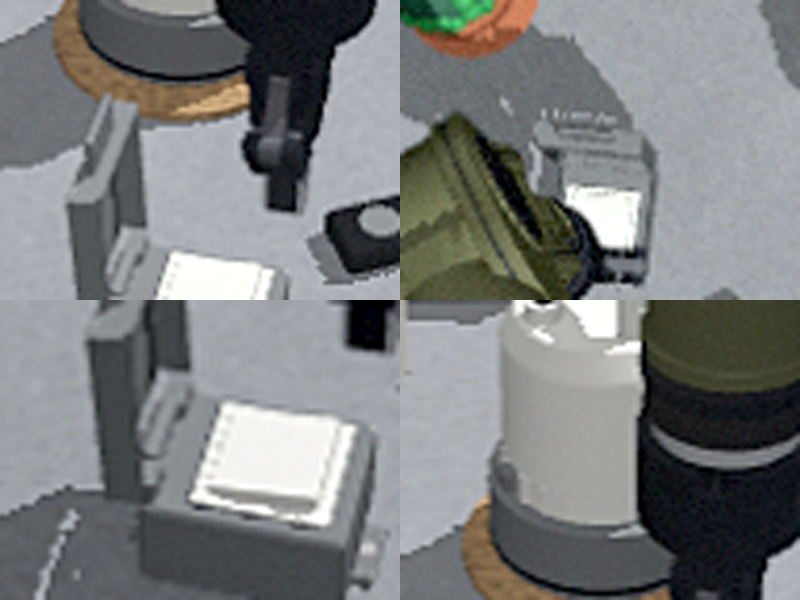

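The last view shows the cover standing upright and the white rocker exposed. The tank is fully down with the key inside its notch at the left.

```bash
python3 - <<'E'
from h import *
np.set_printoptions(precision=4,suppress=True)
T=manip.camera("top");S=manip.camera("side")
w=lambda X,Y:(286+X/5,275+(Y-300)/5);z=lambda X,Y:(190+(X-400)/4.167,170+Y/4.167)
print(onz(S,[w(222,403),w(352,425),w(320,508),w(197,478)],.055)[:,:2],onz(T,[z(567,183),z(640,193),z(632,248)],.055)[:,:2])
s=manip.state();print(s["tool_pos"],s["tcp_rot"].T@(np.array([.483,.2775,.136])-s["tool_pos"]),s["force"])
E
```

```text
[[0.5206 0.2573]
 [0.4666 0.2622]
 [0.4749 0.3085]
 [0.5248 0.2997]] [[0.5262 0.2979]
 [0.519  0.2419]
 [0.4773 0.2473]]
[0.4699 0.2807 0.1948] [-0.0132 -0.0021  0.0588] [-0.2935 -0.6402  0.4297]
```

To row units: 0.02 m is 0.0333, 0.015 m is 0.025.

```bash
echo '[{"trans": [-0.0217, -0.0033, 0.0333], "aperture": 0}, {"trans": [0, 0, 0.0333], "aperture": 0}, {"trans": [0, 0, 0.025], "aperture": 0}, {"trans": [0, 0, 0.005], "aperture": 0}, {"aperture": 0}]' | python3 nudge.py; echo '[{"trans": [0, 0, 0.005], "aperture": 0}, {"trans": [0, 0, 0.005], "aperture": 0}, {"aperture": 0}]' | python3 nudge.py
```

```text
clock: 15.27
tool_pos: [0.4822, 0.2767, 0.1352]
tcp_rot: [[-0.996, 0.088, -0.001], [0.088, 0.996, -0.001], [0.001, -0.001, -1.0]]
force: [0.3, -0.4, 0.1]
finger_gap: 0.0001
grasp_force: 0.0
clock: 15.52
tool_pos: [0.4824, 0.2773, 0.1306]
tcp_rot: [[-0.996, 0.088, 0.001], [0.088, 0.996, 0.001], [-0.001, 0.001, -1.0]]
force: [0.3, -0.2, -0.1]
finger_gap: 0.0003
grasp_force: 0.0
```

To row units: 0.002 m is 0.0033.

```bash
echo '[{"trans": [0, 0, 0.0033], "aperture": 0}, {"trans": [0, 0, 0.0033], "aperture": 0}, {"aperture": 0}, {"aperture": 0}]' | python3 nudge.py; echo '[{"trans": [0, 0, 0.0025], "aperture": 0}, {"trans": [0, 0, 0.0025], "aperture": 0}, {"aperture": 0}, {"aperture": 0}]' | python3 nudge.py
```

```text
clock: 15.85
tool_pos: [0.482, 0.2772, 0.1264]
tcp_rot: [[-0.996, 0.088, 0.001], [0.088, 0.996, 0.0], [-0.0, 0.0, -1.0]]
force: [0.4, 0.0, 1.2]
finger_gap: 0.0004
grasp_force: 0.3
clock: 16.18
tool_pos: [0.4815, 0.2773, 0.1245]
tcp_rot: [[-0.996, 0.087, -0.0], [0.087, 0.996, 0.001], [0.0, 0.001, -1.0]]
force: [-3.2, 0.3, 10.5]
finger_gap: 0.0001
grasp_force: 5.5
```

To row units: 0.001 m is 0.0017.

```bash
echo '[{"trans": [0, 0, 0.0017], "aperture": 0}, {"aperture": 0}, {"aperture": 0}]' | python3 nudge.py; echo '[{"trans": [0, 0, -0.05], "aperture": 0}, {"trans": [0, 0, -0.06], "aperture": 0}, {"trans": [0, 0, -0.06], "aperture": 0}, {"trans": [0, 0, -0.0667], "aperture": 0}, {"aperture": 0}]' | python3 nudge.py; echo '[{"trans": [-0.0583, 0, 0], "aperture": 0}, {"trans": [-0.0583, 0, 0], "aperture": 0}, {"trans": [-0.0617, 0, 0], "aperture": 0}, {"aperture": 0}, {"aperture": 0}]' | python3 nudge.py
```

```text
clock: 16.43
tool_pos: [0.4815, 0.2773, 0.1244]
tcp_rot: [[-0.996, 0.087, 0.0], [0.087, 0.996, 0.001], [-0.0, 0.001, -1.0]]
force: [-6.3, -1.2, 16.7]
finger_gap: 0.0001
grasp_force: 8.5
clock: 16.85
tool_pos: [0.4851, 0.2788, 0.2722]
tcp_rot: [[-0.996, 0.088, 0.012], [0.088, 0.996, 0.006], [-0.011, 0.008, -1.0]]
force: [1.6, 1.0, 0.0]
finger_gap: -0.0003
grasp_force: 0.0
clock: 17.27
tool_pos: [0.5901, 0.2671, 0.2627]
tcp_rot: [[-0.996, 0.09, -0.001], [0.09, 0.996, -0.0], [0.001, -0.001, -1.0]]
force: [-0.6, 0.7, -0.2]
finger_gap: 0.0001
grasp_force: 0.0
```

To row units: 0.03 m is 0.05.

```bash
echo '[{"trans": [0, 0, 0.05], "aperture": 0}, {"trans": [0, 0, 0.05], "aperture": 0}, {"aperture": 0}]' | python3 nudge.py; echo '[{"trans": [0.02, 0, 0], "aperture": 0}, {"trans": [0.02, 0, 0], "aperture": 0}, {"trans": [0.02, 0, 0], "aperture": 0}, {"trans": [0.02, 0, 0], "aperture": 0}]' | python3 nudge.py; echo '[{"trans": [0.02, 0, 0], "aperture": 0}, {"trans": [0.02, 0, 0], "aperture": 0}, {"trans": [0.02, 0, 0], "aperture": 0}, {"trans": [0.02, 0, 0], "aperture": 0}]' | python3 nudge.py
```

```text
clock: 17.52
tool_pos: [0.584, 0.2661, 0.1982]
tcp_rot: [[-0.996, 0.087, -0.011], [0.087, 0.996, -0.005], [0.01, -0.006, -1.0]]
force: [-2.0, -0.6, -1.1]
finger_gap: -0.0
grasp_force: 0.0
clock: 17.85
tool_pos: [0.5398, 0.272, 0.2056]
tcp_rot: [[-0.996, 0.087, 0.001], [0.087, 0.996, 0.0], [-0.001, 0.0, -1.0]]
force: [0.8, -0.8, -0.3]
finger_gap: 0.0
grasp_force: 0.3
clock: 18.18
tool_pos: [0.4918, 0.2763, 0.2058]
tcp_rot: [[-0.996, 0.087, 0.001], [0.087, 0.996, 0.0], [-0.001, 0.001, -1.0]]
force: [0.4, -0.3, -0.3]
finger_gap: 0.0
grasp_force: 0.2
```

To row units: 0.012 m is 0.02, 0.005 m is 0.0083.

```bash
echo '[{"trans": [0.01, 0, 0.02], "aperture": 0}, {"trans": [0.01, 0, 0.02], "aperture": 0}, {"trans": [0.01, 0, 0.02], "aperture": 0}, {"trans": [0.0083, 0, 0.02], "aperture": 0}, {"trans": [0, 0, 0.0167], "aperture": 0}]' | python3 nudge.py; echo '[{"trans": [0, 0, 0.0067], "aperture": 0}, {"trans": [0, 0, 0.0067], "aperture": 0}, {"aperture": 0}]' | python3 nudge.py
```

```text
clock: 18.6
tool_pos: [0.4681, 0.2782, 0.1468]
tcp_rot: [[-0.996, 0.086, -0.001], [0.086, 0.996, -0.0], [0.001, -0.0, -1.0]]
force: [-0.4, -0.9, 0.3]
finger_gap: -0.0001
grasp_force: 0.3
clock: 18.85
tool_pos: [0.4701, 0.2782, 0.1381]
tcp_rot: [[-0.996, 0.088, 0.0], [0.088, 0.996, -0.0], [-0.0, -0.0, -1.0]]
force: [-0.3, 0.3, 0.3]
finger_gap: -0.0003
grasp_force: 0.0
```

To row units: 0.002 m is 0.0033.

```bash
echo '[{"trans": [0, 0, 0.0033], "aperture": 0}, {"trans": [0, 0, 0.0033], "aperture": 0}, {"aperture": 0}, {"aperture": 0}]' | python3 nudge.py
```

```text
clock: 19.18
tool_pos: [0.4706, 0.2784, 0.1355]
tcp_rot: [[-0.996, 0.088, 0.002], [0.088, 0.996, 0.001], [-0.002, 0.001, -1.0]]
force: [-1.8, -0.8, 6.0]
finger_gap: 0.0002
grasp_force: 3.2
```

To row units: 0.001 m is 0.0017.

```bash
echo '[{"trans": [0, 0, 0.0017], "aperture": 0}, {"trans": [0, 0, 0.0017], "aperture": 0}, {"aperture": 0}, {"aperture": 0}]' | python3 nudge.py; echo '[{"trans": [0, 0, -0.0333], "aperture": 0}, {"trans": [0, 0, -0.0667], "aperture": 0}, {"trans": [0, 0, -0.0667], "aperture": 0}, {"trans": [0, 0, -0.0667], "aperture": 0}, {"trans": [0, 0, -0.0333], "aperture": 0}]' | python3 nudge.py; echo '[{"trans": [0.0667, 0, 0], "aperture": 0}, {"trans": [0.0667, 0, 0], "aperture": 0}, {"trans": [0.0667, 0, 0], "aperture": 0}, {"aperture": 0}, {"aperture": 0}]' | python3 nudge.py
python3 - <<'E'
from h import *
S=manip.camera("side")["image"].astype(float);T=manip.camera("top")["image"].astype(float)
d=np.load("c3.npz")  # before opening
for n,a,b,r in(("side box",S,d["s"],(slice(275,341),slice(296,384))),("top box",T,d["t"],(slice(188,242),slice(203,275)))):
    A=cv2.Canny(a[r].astype(np.uint8),40,100)>0;B=cv2.Canny(b[r].astype(np.uint8),40,100)>0
    print(n,A.sum(),B.sum(),(A&(cv2.dilate(B.astype(np.uint8),np.ones((3,3)))>0)).sum())
# white pixels where rocker would show, and cover top corner positions
print((S[275:341,296:384].min(2)>200).sum())
g=S[275:341,296:384].mean(2);k=((g>100)&(g<160)).astype(np.uint8)
# tank: centre columns/handle
w=(S[150:240,290:380].min(2)>95)
for r in(30,40,50,60):
    x=np.flatnonzero(w[r,8:70]);print(r+150,x.min()+298,x.max()+298)
E
```

```text
clock: 19.52
tool_pos: [0.4706, 0.2784, 0.1353]
tcp_rot: [[-0.996, 0.088, 0.002], [0.088, 0.996, 0.002], [-0.002, 0.002, -1.0]]
force: [-5.2, -2.1, 18.7]
finger_gap: -0.0
grasp_force: 9.2
clock: 19.93
tool_pos: [0.4716, 0.2789, 0.2978]
tcp_rot: [[-0.996, 0.088, 0.007], [0.088, 0.996, 0.004], [-0.006, 0.005, -1.0]]
force: [1.3, -0.1, -0.0]
finger_gap: -0.0001
grasp_force: 0.0
clock: 20.35
tool_pos: [0.3489, 0.2885, 0.2927]
tcp_rot: [[-0.996, 0.085, 0.001], [0.085, 0.996, 0.0], [-0.001, 0.0, -1.0]]
force: [0.4, 0.7, -0.8]
finger_gap: 0.0001
grasp_force: 0.0
side box 430 364 345
top box 279 134 89
0
180 312 359
190 298 359
200 298 359
210 298 359
```

```bash
python3 -c "
from rig import manip
print(manip.close_job())"
```

```text
the job is handed in; nothing more can be done
None
```

The job was handed in at about 20 s of the 72 s allowed: the tank is seated over the key and released, the rocker is pressed on to its stop, and the cover is shut. The last picture I viewed shows the tank fully down. I judged the rocker and the shut cover by the force and height at which each stopped, not by a final picture.

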